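# Spot-check the charging case, then hold its sprung lid at the pointer

## Robot

A 7-joint arm with a two-finger parallel gripper is mounted at the origin on a cart in front of the work surface, level with it; the furniture and walls round the work are solid. World frame = base frame: x ahead of the robot, y to its left, z up, the work surface at z = 0. Lengths are in mm, angles in rad, forces in N, time in s.
With the tool pointing down it reaches from about 400 to 850 mm from the base axis. Payload 10.4 kg.
Tool frame: the origin (TCP) lies midway between the tips of the shut fingers; the grasp point (between the pads) lies 19 mm behind it (robot.tcp_to_grasp is the distance from the TCP to the grasp point, in mm); z points along the fingers, y is the line along which they close (so a half turn about z gives the same grasp; the last joint's range is limited). The gripper opens to 87 mm and grips with 3 to 60 N. Pads are 19 mm wide; open, the fingers measure 117 mm over their backs; the gripper's body (75 mm by 190 mm) begins 51 mm behind the grasp point.
Start: joints at [-1.124, 0.332, -0.065, 1.46, 0.022, 1.35, -0.088], TCP at [282.934, 557.315, 222.576] pointing down, gripper open.
Joint ranges: [-2.6, 2.6], [-0.5, 2.12], [-1.47, 1.34], [0.16, 2.42], [-1.27, 4.41], [0.06, 2.06], [-2.6, 2.6]. Speed limits (rad/s): [2.22, 2.22, 2.79, 2.79, 3.14, 3.14, 3.14].

## Interface

Orientations are given as [roll, pitch, yaw] about the fixed x, y, z axes, in that order (R = Rz(yaw) Ry(pitch) Rx(roll)).
In Python, from workcell import robot gives the robot as it stands. The module is installed in compiled form; this text tells all that it offers.
- The arm moves only by the tool apply_moves, never from a script. Its arguments are lists of equal length, an entry for each row: "claw": the finger opening in mm, from 0 to 87; "delta_pos": the shift along the world's x, y, z in mm, a list of three; "turn": the turn, a rotation vector about the world's x, y, z in degrees, a list of three. A call has 1 to 12 rows; each row is the pose to reach, as a shift and turn from the pose commanded when the call began; what a row does not reach only later rows make up. A row lasts 1/10 s, in which the tool goes at most 50 mm and 8.59 degrees, less where a joint would pass 70% of its speed; a pose out of reach is approached as far as the arm can. A call with a gripper value outside its range is refused whole. The fingers move at their own pace and stop on an object; the grip force is fixed at half the most. Time passes only in rows, so rows that repeat a pose let the fingers close. It gives the time, the measured TCP pose, the force, the opening and the grip force at its end, in the units of the state.
- robot.state(): the state, without advancing time (a new reading comes with each control period).
- robot.camera(name): name is "side" or "top" or "wrist"; returns a dict with "frame" (480x640x3 uint8, red, green, blue), "vertical_fov" (degrees; the focal length in pixels is half the picture's height over the tangent of half this angle, whatever the lens; pixels are square), "cx", "cy" (the principal point, pixels), "dist_coeffs" ([k1, k2, p1, p2, k3] as OpenCV has them; the pictures are not rectified), "extrinsics" (4x4, takes a point from world to camera coordinates); the wrist camera has in their place "T_tool_cam" (4x4, takes a point from camera to tool coordinates, whose origin is the TCP and whose axes are the flange's). Camera axes: x right, y down, z forward; pixel columns grow to the right and rows downward; lengths in mm; the calibration is good to about 2 mm. A picture is of the moment at which its call begins: read the wrist's pose just before it. There is no depth.
- robot.close_job(): hands the job in; it is judged then, once.
The state is a dict: "time_s": time; "qpos": joint angles; "joint_velocities": joint speeds; "tau": joint torques, N m; "position": TCP position; "tcp_rot": TCP orientation; "ft_force": force on the tool from outside, world axes, zero at the start; "torque": the same for the moment, N m; "width": opening from 0.0 (shut) to 1.0 (fully open); "gripper_force": force on a finger pad.
Only numpy, scipy, OpenCV 4.12 (cv2) and the standard library are available. Lean on these libraries where they do the work, as an engineer would, in place of code of your own. Each camera call takes 0.05 s, during which the arm holds its last target. There are 200 camera calls.

## Task

The block battery has been charging in the grey case: before opening it, pick up the straight infrared thermometer and aim it squarely at the middle of the round black patch on the case's front, holding it steady about 6 cm off for two seconds, then lay it back on the board and let go. Then lift the case's spring-loaded lid by its front lug until the lid is level with (parallel to) the steel set pointer on the case's left side, and keep holding it there: the program finishes with the gripper still holding the lid ajar at the pointer's angle. Leave the pointer as it is set, and do not disturb the tape measure, wire spool and small jar.

Things in the scene. Friction and masses are not known exactly. Their poses are not given: they have to be found in the camera images.
- case: Grey sheet-metal charging case bolted to the board, an open box 160 (x, depth) x 240 (y, width) x 100 mm high with a lid, a block battery inside. Origin: centre of its underside, on the board. Its x axis points from the front face (which looks towards the robot) to the back, y to the left along the hinge, z up.
- case_patch (a point): Centre of the face of the round black patch, 40 mm across, in the middle of the case's upright front face, 55 mm above the board. Same axes as the case: the patch faces along its -x.
- lid (a joint): Opening angle of the lid in rad: 0 shut and level, growing as the front edge rises, 1.1 the stop. A spring and its weight always pull it shut: lifting at the lug takes about 3 N when shut and 6 N at 0.75 rad; it snaps shut when released.
- lid_grip (a point): Grip point in the middle of the black lug on the lid's front edge; the lug is 18 mm wide (along the hinge, y), 14 mm thick, and sticks out 50 mm in front of the lid's edge; this point is 32 mm in front of that edge and 195 mm from the hinge line (2 mm off the lid's plane, on its upper side), 106 mm above the board when shut. Its axes turn with the lid: x in the lid's plane towards the hinge, y along the hinge, z out of the lid.
- lid_hinge (a point): Point on the lid's hinge line, middle of its length, at the case's back upper edge, 104 mm above the board. The hinge line runs along the case's y.
- pointer (a joint): Angle in rad at which the set pointer stands, on the same hinge line and counted like the lid's: the lid is level with the pointer when joint lid equals this value. Held by friction; between 0.4 and 0.75. Leave it.
- pointer_tip (a point): Centre of the black knob (16 mm across) at the free end of the set pointer, a steel bar 9 mm high slanting up from the hinge line, 134 mm to the left (+y) of the case's middle; the knob is 145 mm from the hinge line and stands up to 215 mm above the board. Beside it a steel arc, 95 mm radius, a tick every 10 degrees up to 50. x axis along the bar towards the hinge line, y along the hinge.
- thermometer: Straight grey infrared thermometer lying on the board, 140 mm long: body 110 x 26 x 26 mm with a round black nose, 22 mm across, at the lens end. Origin: middle of the length on its underside; x axis points out of the lens, z up. About 120 g (varies).
- thermometer_center (a point): Centre of the thermometer, half-way up (13 mm above its underside), where it is gripped across its 26 mm width.
- thermometer_lens (a point): Centre of the lens face at the nose end, 70 mm ahead of the thermometer's centre along its x axis.
- tape_measure_center (a point): Bystander: tape measure, 32 x 79 x 67 mm, standing; point half-way up.
- spool_center (a point): Bystander: spool of copper wire, 48 mm across, 40 mm high; point half-way up.
- salve_jar_center (a point): Bystander: small jar with white lid, 47 mm across, 44 mm high; point half-way up.
Not all that is in view belongs to the job. Several things look just like the thermometer: the one meant starts farthest to the robot's left.

How it is judged:
By the outcome, as a careful person would: the job done as asked, in the order asked, and still so for the second after the job is handed in, while the arm keeps its last pose, push and grip.
It also fails if it takes over 72 s, if anything falls off the work surface, if the arm or the gripper's body presses on something with over 40 N, if the wrist force passes 120 N, or if a joint passes its speed limit or range.

## Working session

There is one attempt and no reset: what is moved stays moved. The work goes in short steps, Python scripts to look and compute and a tool call to move; the robot and the scene stay as the last step left them, time stands still between calls to the robot, and variables do not carry over. Pictures are saved under pics/ and viewed, at most 10 in all, crops included, and the job is handed in when it is done.

Besides the shell and the picture viewer there is one more tool, called after "Emit:" as name(argument=value, ...) on one line, values as JSON. apply_moves: Moves the arm, as the interface text tells. Its arguments: {"type":"object","properties":{"claw":{"type":"array"},"delta_pos":{"type":"array"},"turn":{"type":"array"}},"required":["claw","delta_pos","turn"]}

```bash
mkdir -p pics; cat > h.py <<'E'
import numpy as np, cv2
from workcell import robot
def snap(name,fn):
    s=robot.state(); c=robot.camera(name)
    cv2.imwrite('pics/'+fn+'.png',c['frame'][:,:,::-1])
    import pickle; c['state']=s; pickle.dump(c,open('pics/'+fn+'.pkl','wb')); return c
def load(fn):
    import pickle; return pickle.load(open('pics/'+fn+'.pkl','rb'))
def K(c):
    f=240/np.tan(np.radians(c['vertical_fov'])/2); return np.array([[f,0,c['cx']],[0,f,c['cy']],[0,0,1.]])
from scipy.spatial.transform import Rotation as R
def ext(c):
    if 'extrinsics' in c: return np.array(c['extrinsics'])
    T=np.eye(4); T[:3,:3]=R.from_euler('xyz',c['state']['tcp_rot']).as_matrix(); T[:3,3]=c['state']['position']
    return np.linalg.inv(T@np.array(c['T_tool_cam']))
def ray(c,uv):
    n=cv2.undistortPoints(np.array([[uv]],float),K(c),np.array(c['dist_coeffs'],float))[0,0]
    E=ext(c); d=E[:3,:3].T@np.array([n[0],n[1],1]); o=-E[:3,:3].T@E[:3,3]; return o,d/np.linalg.norm(d)
def atz(c,uv,z):
    o,d=ray(c,uv); return o+d*(z-o[2])/d[2]
def proj(c,P):
    E=ext(c); return cv2.projectPoints(np.array(P,float).reshape(-1,3),cv2.Rodrigues(E[:3,:3])[0],E[:3,3],K(c),np.array(c['dist_coeffs'],float))[0][:,0]
E
python3 - <<'E'
from h import *
np.set_printoptions(precision=2,suppress=True)
for n in('top','side'):
    c=snap(n,n+'0'); print(n,c['vertical_fov'],c['cx'],c['cy'],c['dist_coeffs'],-ext(c)[:3,:3].T@ext(c)[:3,3],ext(c)[2,:3])
print(robot.state())
print(robot.tcp_to_grasp)
E
```

```text
top 49.413954274686354 328.1924034159034 239.80518168722463 [0.02 0.   0.   0.   0.  ] [ 490.78   63.21 1109.17] [ 0.08 -0.02 -1.  ]
side 54.30844355957629 324.1885251942481 242.23037369700836 [-0.06  0.    0.    0.    0.  ] [ 492.28 1000.84  726.11] [ 0.09 -0.82 -0.56]
{'time_s': 0.1, 'qpos': array([-1.12,  0.33, -0.06,  1.46,  0.02,  1.35, -0.09]), 'joint_velocities': array([-0., -0.,  0., -0., -0.,  0.,  0.]), 'tau': array([  0.  , -62.45,   0.02, -39.07,  -0.06,   0.04,   0.  ]), 'position': array([282.81, 556.96, 221.83]), 'tcp_rot': array([-3.14,  0.  ,  2.67]), 'ft_force': array([-0.61, -0.29,  0.65]), 'torque': array([ 0.04, -0.  ,  0.01]), 'gripper_force': 0.0, 'width': 1.0022322151148657}
18.700000000000003
```

View pics/top0.png

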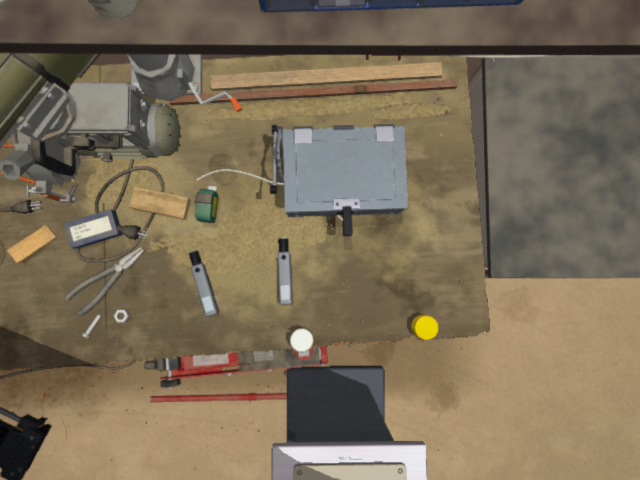

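View pics/side0.png

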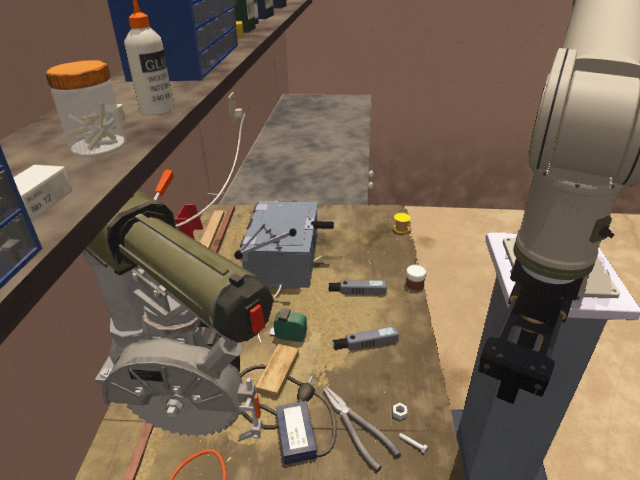

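The top view shows the thermometers at about (202,283), the leftmost and so the target, and (285,270). The case lid spans (284–407, 127–213) with its lug at (347,220). The tape is at (207,204), jar at (302,340) and spool at (425,327). In the side view the pointer runs from about (240,253) to its knob at (293,232).

```bash
python3 - <<'E'
from h import *
a=cv2.imread('pics/top0.png'); b=cv2.imread('pics/side0.png')
cv2.imwrite('pics/c1.png',cv2.resize(a[110:330,175:425],None,fx=2.7,fy=2.7,interpolation=cv2.INTER_CUBIC)[:600])
cv2.imwrite('pics/c2.png',cv2.resize(b[190:360,225:405],None,fx=3.5,fy=3.5,interpolation=cv2.INTER_CUBIC))
E
```

```text
(no output)
```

View pics/c1.png

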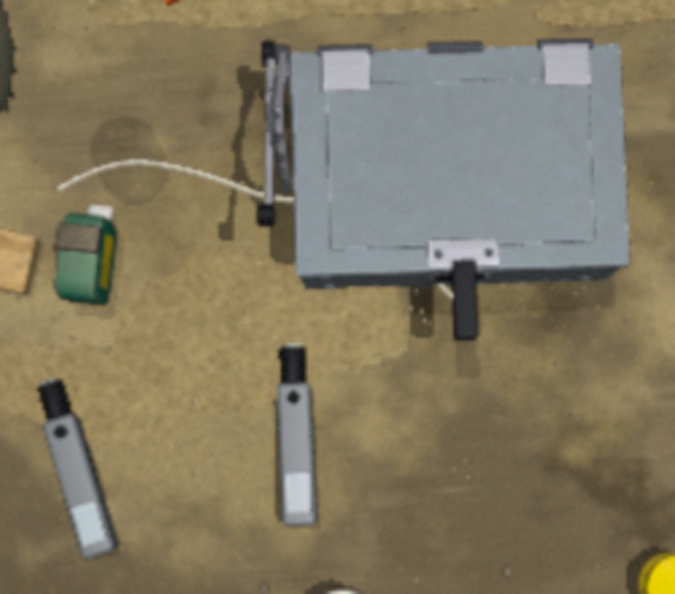

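View pics/c2.png

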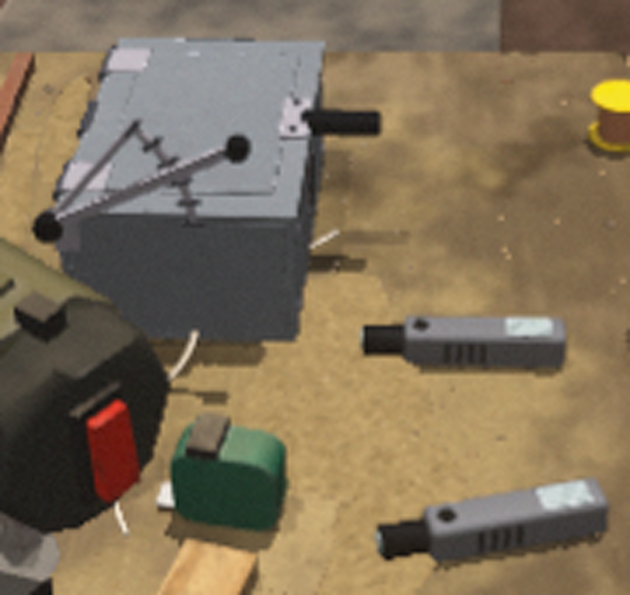

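c1 shows the case's lid corners at (292,53), (619,43), (300,274) and (628,262), with the lug tip at (465,338), the pointer knob at (266,214) and its pivot at (269,52). The target thermometer runs from its nose at (50,382) to its tail at (99,552). c2 shows the knob at (237,148), the pivot at (48,228), the lug tip at (380,123), and the target's nose at (383,541).

```bash
python3 - <<'E'
from h import *
from scipy.optimize import least_squares
np.set_printoptions(precision=2,suppress=True)
t,s=load('top0'),load('side0')
T=lambda x,y:np.array([x/2.7+175,y/2.7+110]); S=lambda x,y:np.array([x/3.5+225,y/3.5+190])
obsT=[T(266,214),T(269,52),T(465,336),T(300,274),T(628,262)]
obsS=[S(237,148),S(48,228),S(380,123),S(297,216),S(325,42)]
def pts(p):
    hx,hy,yaw,a=p
    L=np.array([[-145*np.cos(a),134,104+145*np.sin(a)],[0,134,104],[-213,0,106],[-163,120,104],[-163,-120,104]])
    return L@R.from_euler('z',yaw).as_matrix().T+[hx,hy,0]
f=lambda p:np.r_[(proj(t,pts(p))-obsT).ravel(),(proj(s,pts(p))-obsS).ravel()]
r=least_squares(f,[750,0,0,.6],loss='soft_l1'); print(r.x); print(r.fun.reshape(-1,2))
hx,hy,yaw,a=r.x
Rz=R.from_euler('z',yaw).as_matrix()
print('patch',Rz@[-160,0,55]+[hx,hy,0],'grip',Rz@[-195,0,106]+[hx,hy,0])
# thermometer
n=atz(t,T(50,383),20);tl=atz(t,T(99,552),20);print('th',n,tl,np.hypot(*(n-tl)[:2]),np.degrees(np.arctan2(*(n-tl)[1::-1])),(n+tl)/2)
n=atz(s,S(383,541),13);print(n)
for nm,p,z in(('tape',(207,204),60),('jar',(302,340),44),('spool',(425,327),40)):print(nm,atz(t,p,z))
n=atz(t,T(292,347),20);tl=atz(t,T(298,525),20);print('th2',n,tl)
E
```

```text
[789.63  11.19   0.03   0.45]
[[ 0.32  0.96]
 [-0.24  0.46]
 [ 0.    0.94]
 [-1.84  0.57]
 [-0.    0.62]
 [-0.41 -0.5 ]
 [-1.04 -1.57]
 [-1.06 -1.19]
 [-1.44 -0.05]
 [-1.52 -0.89]]
patch [629.71   5.96  55.  ] grip [594.73   4.81 106.  ]
th [551.12 319.08  20.  ] [421.87 280.11  20.  ] 134.99422102706333 16.777054728012196 [486.49 299.6   20.  ]
[547.62 324.19  13.  ]
tape [645.37 284.01  60.  ]
jar [370.87  93.7   44.  ]
spool [ 394.54 -156.46   40.  ]
th2 [578.1  133.35  20.  ] [441.15 128.64  20.  ]
```

Emit:
apply_moves(claw=[87,87,87,87,87,87,87,87,87,87,87,87], delta_pos=[[20,-26,0],[41,-52,-10],[61,-77,-20],[82,-103,-30],[102,-129,-40],[122,-154,-50],[143,-180,-60],[163,-206,-60],[183,-232,-60],[204,-257,-60],[204,-257,-60],[204,-257,-60]], turn=[[0,0,5],[0,0,10],[0,0,15],[0,0,20],[0,0,25],[0,0,30],[0,0,35],[0,0,40],[0,0,44],[0,0,44],[0,0,44],[0,0,44]])

```text
time_s: 1.3
position: [487.0, 299.7, 162.2]
tcp_rot: [3.142, -0.001, -2.845]
ft_force: [0.7, 0.2, -0.3]
width: 0.999
gripper_force: 0.0
```

```bash
python3 - <<'E'
from h import *
c=snap('wrist','w1');print(c['state']['position'],c['state']['tcp_rot'],c['state']['qpos'],c['T_tool_cam'])
E
```

```text
[487.04853879 299.73479633 162.2282775 ] [ 3.14157326e+00 -7.01495831e-04 -2.84522903e+00] [-0.65036998  0.2558446   0.022191    1.68725902 -0.00629202  1.19921275
  1.24054725] [[-9.06773123e-04 -9.55287660e-01 -2.95676621e-01  8.07173859e+01]
 [ 9.99999516e-01 -9.79157844e-04  9.67432629e-05  6.17286745e-01]
 [-3.81931728e-04 -2.95676390e-01  9.55288086e-01 -1.63116863e+02]
 [ 0.00000000e+00  0.00000000e+00  0.00000000e+00  1.00000000e+00]]
```

View pics/w1.png

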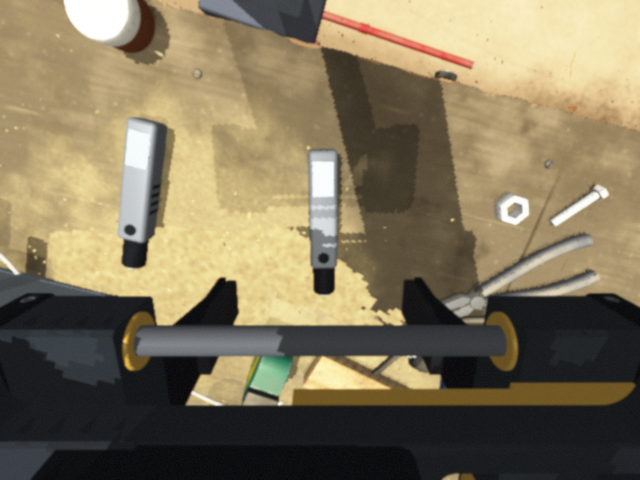

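The wrist view shows the target from its tail at (323,151) to its nose tip at (324,291), nearly lined up with the tool.

```bash
python3 - <<'E'
from h import *
np.set_printoptions(precision=2,suppress=True)
c=load('w1')
n=atz(c,(324,291),13);tl=atz(c,(323,152),26);print(n,tl,np.hypot(*(n-tl)[:2]),np.degrees(np.arctan2(*(n-tl)[1::-1])),(n+tl)/2, np.degrees(c['state']['tcp_rot'][2]))
E
```

```text
[552.83 324.97  13.  ] [422.27 283.64  26.  ] 136.9494646694825 17.567126631898493 [487.55 304.3   19.5 ] -163.01961514750224
```

Emit:
apply_moves(claw=[87,87,87,87,87,87,87,30,20,20,20,20], delta_pos=[[0.5,3.5,-40],[0.5,3.5,-80],[0.5,3.5,-115],[0.5,3.5,-140],[0.5,3.5,-155],[0.5,3.5,-159],[0.5,3.5,-159],[0.5,3.5,-159],[0.5,3.5,-159],[0.5,3.5,-159],[0.5,3.5,-159],[0.5,3.5,-159]], turn=[[0,0,0],[0,0,0],[0,0,0],[0,0,0],[0,0,0],[0,0,0],[0,0,0],[0,0,0],[0,0,0],[0,0,0],[0,0,0],[0,0,0]])

```text
time_s: 2.55
position: [487.6, 303.8, 3.8]
tcp_rot: [3.141, 0.0, -2.844]
ft_force: [0.2, -0.0, 0.9]
width: 0.627
gripper_force: 0.0
```

Emit:
apply_moves(claw=[18,18,18,18], delta_pos=[[0,0,0],[0,0,0],[0,0,0],[0,0,0]], turn=[[0,0,0],[0,0,0],[0,0,0],[0,0,0]])

```text
time_s: 2.95
position: [487.4, 303.7, 3.5]
tcp_rot: [-3.142, -0.0, -2.843]
ft_force: [1.2, -0.8, 0.7]
width: 0.295
gripper_force: 30.0
```

Emit:
apply_moves(claw=[18,18,18,18,18,18,18,18,18,18,18,18], delta_pos=[[0,0,15],[0,0,45],[0,0,75],[0,-25,95],[-5,-60,100],[-10,-100,100],[-10,-140,100],[-10,-180,100],[-10,-220,100],[-10,-255,100],[-10,-285,90],[-10,-302,75]], turn=[[0,0,0],[0,0,0],[0,0,0],[0,0,-2],[0,0,-4],[0,0,-6],[0,0,-8],[0,0,-10],[0,0,-12],[0,0,-14],[0,0,-15.2],[0,0,-15.2]])

```text
time_s: 4.15
position: [478.1, -0.8, 80.1]
tcp_rot: [3.141, 0.003, -3.112]
ft_force: [-0.1, 0.4, -2.5]
width: 0.298
gripper_force: 30.0
```

Emit:
apply_moves(claw=[18,18,18,18,18], delta_pos=[[0,0,-20],[0,0,-33],[0,0,-33],[0,0,-33],[0,0,-33]], turn=[[0,0,0],[0,0,0],[0,0,0],[0,0,0],[0,0,0]])

```text
time_s: 4.65
position: [478.1, 2.3, 46.5]
tcp_rot: [3.141, 0.001, -3.108]
ft_force: [0.6, 0.2, -1.1]
width: 0.297
gripper_force: 30.0
```

```bash
python3 - <<'E'
from h import *
np.set_printoptions(precision=3,suppress=True)
s=snap('side','side1');t=snap('top','top1');print(s['state']['position'],s['state']['tcp_rot'],s['state']['width'])
a=cv2.imread('pics/side1.png')[200:320,225:395];b=cv2.imread('pics/top1.png')[110:330,265:425]
a=cv2.resize(a,None,fx=2.7,fy=2.7,interpolation=2);b=cv2.resize(b,None,fx=2,fy=2,interpolation=2)
o=np.zeros((440,800,3),np.uint8);o[:324,:459]=a;o[:440,470:790]=b;cv2.imwrite('pics/d1.png',o)
E
```

```text
[478.095   2.311  46.536] [ 3.141  0.001 -3.108] 0.297142474209131
```

View pics/d1.png

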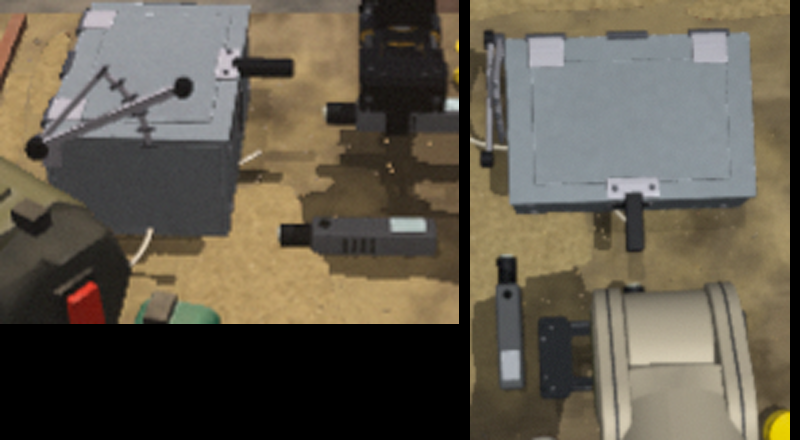

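The side view shows the held thermometer level, with its lens at crop (328,113). The top view has its nose tip at crop (634,287), in line with the lug.

```bash
python3 - <<'E'
from h import *
np.set_printoptions(precision=2,suppress=True)
s,t=load('side1'),load('top1')
us,ut=(328/2.7+225,113/2.7+200),(164/2+265,287/2+110)
o1,d1=ray(s,us);o2,d2=ray(t,ut)
A=np.c_[d1,-d2];k=np.linalg.lstsq(A,o2-o1,rcond=None)[0];print(o1+k[0]*d1,o2+k[1]*d2)
print(atz(s,us,56),atz(t,ut,60)); print('expect px',proj(s,[548.1,4.6,56]),us,proj(t,[549,4.6,62]),ut)
# patch yaw check: th2 & lid edges; lid back/front edge direction in top1
P=lambda x,y:(x/2.-235+265,y/2.+110)
q=[atz(t,P(*p),104) for p in((510,207),(755,196),(505,37),(748,33))]
print(q,[np.degrees(np.arctan2(*(q[i]-q[i+1])[:2])) for i in(0,2)])
E
```

```text
[541.21   1.78  51.77] [544.46   1.83  51.93]
[540.91   8.04  56.  ] [544.05   2.29  60.  ]
expect px [[343.76 240.99]] (346.48148148148147, 241.85185185185185) [[345.89 251.  ]] (347.0, 253.5)
[array([619.97, 124.38, 104.  ]), array([ 629.96, -113.88,  104.  ]), array([787.7 , 129.26, 104.  ]), array([ 791.74, -109.73,  104.  ])] [np.float64(-2.401464546414511), np.float64(-0.9685347236090093)]
```

Emit:
apply_moves(claw=[18,18,18,18,18,18,18,18,18,18,18,18], delta_pos=[[8,0,-0.5],[16,0,-0.5],[22,0,-0.5],[24.5,0,-0.5],[24.5,0,-0.5],[24.5,0,-0.5],[24.5,0,-0.5],[24.5,0,-0.5],[24.5,0,-0.5],[24.5,0,-0.5],[24.5,0,-0.5],[24.5,0,-0.5]], turn=[[0,0,0],[0,0,0],[0,0,0],[0,0,0],[0,0,0],[0,0,0],[0,0,0],[0,0,0],[0,0,0],[0,0,0],[0,0,0],[0,0,0]])

```text
time_s: 5.95
position: [502.0, 1.8, 45.1]
tcp_rot: [3.141, 0.0, -3.109]
ft_force: [-0.8, 0.8, -1.8]
width: 0.299
gripper_force: 30.0
```

Emit:
apply_moves(claw=[18,18,18,18,18,18,18,18,18,18,18,18], delta_pos=[[0,0,0],[0,0,0],[0,0,0],[0,0,0],[0,0,0],[0,0,0],[0,0,0],[0,0,0],[0,0,0],[0,0,0],[0,0,0],[0,0,0]], turn=[[0,0,0],[0,0,0],[0,0,0],[0,0,0],[0,0,0],[0,0,0],[0,0,0],[0,0,0],[0,0,0],[0,0,0],[0,0,0],[0,0,0]])

```text
time_s: 7.15
position: [501.9, 1.8, 45.1]
tcp_rot: [3.141, -0.0, -3.109]
ft_force: [-0.3, 1.0, -1.2]
width: 0.298
gripper_force: 30.0
```

```bash
python3 - <<'E'
from h import *
np.set_printoptions(precision=3,suppress=True)
s=snap('side','side2');print(s['state']['position'],s['state']['tcp_rot'],s['state']['width'])
a=cv2.imread('pics/side2.png')[200:300,235:395]
cv2.imwrite('pics/d2.png',cv2.resize(a,None,fx=4,fy=4,interpolation=2))
E
```

```text
[501.907   1.799  45.067] [ 3.141 -0.    -3.109] 0.29829228438428984
```

View pics/d2.png

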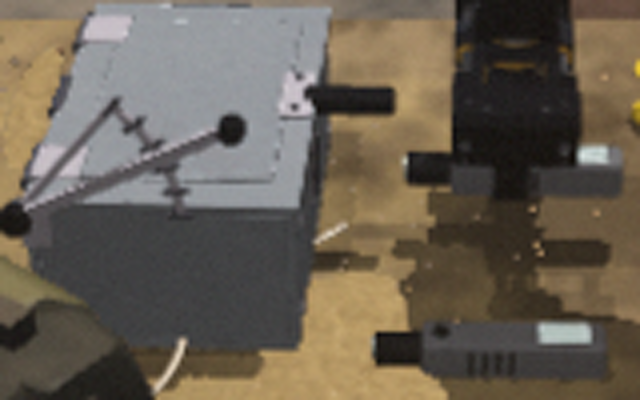

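The lens is at crop (409,168), level and short of the lug. Checking the range relative to the lug tip at (394,101).

```bash
python3 - <<'E'
from h import *
np.set_printoptions(precision=2,suppress=True)
s=load('side2')
def aty(uv,y):
    o,d=ray(s,uv);return o+d*(y-o[1])/d[1]
q=lambda x,y:(x/4+235,y/4+200)
print('lens',aty(q(408,168),4),'lugtip',aty(q(394,101),4.3),'expected lugtip x 576.7 z106')
print('front bottom left corner',atz(s,q(300,350),0),'front top',atz(s,q(300,206),104))
E
```

```text
lens [565.53   4.    51.66] lugtip [574.26   4.3  102.3 ] expected lugtip x 576.7 z106
front bottom left corner [622.25 129.33   0.  ] front top [619.23 124.88 104.  ]
```

Emit:
apply_moves(claw=[18,18,18,18,18,18,18,18,18,18,18,18], delta_pos=[[0,0,0],[0,0,0],[0,0,0],[0,0,0],[0,0,0],[0,0,0],[0,0,0],[0,0,0],[0,0,0],[-10,0,0],[-25,0,15],[-30,10,35]], turn=[[0,0,0],[0,0,0],[0,0,0],[0,0,0],[0,0,0],[0,0,0],[0,0,0],[0,0,0],[0,0,0],[0,0,0],[0,0,0],[0,0,0]])

```text
time_s: 8.4
position: [469.1, 10.5, 79.3]
tcp_rot: [-3.141, -0.004, -3.111]
ft_force: [0.1, 0.0, -1.4]
width: 0.296
gripper_force: 30.0
```

Emit:
apply_moves(claw=[18,18,18,18,18,18,18,18,18,18,18,18], delta_pos=[[0,30,15],[0,65,20],[5,105,20],[10,145,20],[15,185,20],[15,225,20],[15,260,10],[15,285,-10],[15,292,-35],[15,292,-55],[15,292,-68],[15,292,-72]], turn=[[0,0,2],[0,0,4],[0,0,6],[0,0,8],[0,0,10],[0,0,12],[0,0,14],[0,0,15.2],[0,0,15.2],[0,0,15.2],[0,0,15.2],[0,0,15.2]])

```text
time_s: 9.6
position: [486.0, 302.8, 6.8]
tcp_rot: [-3.141, -0.002, -2.844]
ft_force: [0.5, -0.4, -1.1]
width: 0.293
gripper_force: 30.0
```

Emit:
apply_moves(claw=[18,18], delta_pos=[[0,0,-3],[0,0,-3]], turn=[[0,0,0],[0,0,0]])

```text
time_s: 9.8
position: [487.3, 303.7, 5.7]
tcp_rot: [3.141, 0.001, -2.844]
ft_force: [-0.4, -0.1, -1.5]
width: 0.296
gripper_force: 30.0
```

Emit:
apply_moves(claw=[18,18,18,87,87,87,87,87,87,87], delta_pos=[[0,0,-1],[0,0,-2],[0,0,-2],[0,0,-2],[0,0,-2],[0,0,-2],[0,0,-2],[0,0,-2],[0,0,-2],[0,0,-2]], turn=[[0,0,0],[0,0,0],[0,0,0],[0,0,0],[0,0,0],[0,0,0],[0,0,0],[0,0,0],[0,0,0],[0,0,0]])

```text
time_s: 10.8
position: [486.9, 303.8, 3.0]
tcp_rot: [3.142, -0.0, -2.843]
ft_force: [-0.2, -0.4, 0.6]
width: 0.848
gripper_force: 0.0
```

```bash
python3 - <<'E'
from h import *
s=robot.state();cur=R.from_euler('xyz',s['tcp_rot'])
x=R.from_euler('z',.03)*R.from_euler('y',-25,degrees=True)*R.from_euler('xyz',[np.pi,0,np.pi])
v=(x*cur.inv()).as_rotvec(degrees=True);print(v,x.as_matrix()[:,2],np.array([564.5,4,171])-s['position'])
E
```

```text
[  4.09195918 -24.74499541 -15.11943466] [ 0.4224281   0.01267665 -0.90630779] [  77.61379964 -299.79743759  167.95219596]
```

Emit:
apply_moves(claw=[87,87,87,87,87,87], delta_pos=[[0,0,10],[0,0,40],[0,0,80],[0,0,120],[0,0,160],[0,0,180]], turn=[[0,0,0],[0,0,0],[0,0,0],[0,0,0],[0,0,0],[0,0,0]])

```text
time_s: 11.4
position: [488.0, 304.5, 188.0]
tcp_rot: [3.14, 0.005, -2.844]
ft_force: [0.6, -0.4, -0.2]
width: 1.004
gripper_force: 0.0
```

Emit:
apply_moves(claw=[87,87,87,87,87,87,87,87,87,87,87,87], delta_pos=[[0,-30,0],[0,-60,0],[0,-95,0],[0,-130,0],[10,-165,0],[20,-200,0],[30,-235,0],[45,-265,0],[60,-285,0],[77,-300,-12],[77,-300,-12],[77,-300,-12]], turn=[[0,0,0],[0.4,-2.5,-1.5],[0.8,-5,-3],[1.2,-7.4,-4.5],[1.6,-9.9,-6],[2.1,-12.4,-7.6],[2.5,-15,-9],[2.9,-17.5,-10.6],[3.3,-20,-12.1],[3.7,-22.3,-13.6],[4.1,-24.7,-15.1],[4.1,-24.7,-15.1]])

```text
time_s: 12.6
position: [563.0, 3.3, 170.9]
tcp_rot: [3.141, 0.435, -3.113]
ft_force: [-0.7, 1.3, -0.3]
width: 1.0
gripper_force: 0.0
```

```bash
python3 - <<'E'
from h import *
np.set_printoptions(precision=3,suppress=True)
c=snap('wrist','w2');s=c['state'];print(s['position'],R.from_euler('xyz',s['tcp_rot']).as_matrix()[:,2],s['tcp_rot'],s['qpos'])
print('pred lug grip, tip, roots',proj(c,[[594.7,4.8,106],[576.7,4.3,113],[576.7,-4.7,113],[576.7,13.3,113]]))
E
```

```text
[563.037   3.291 170.874] [ 0.422  0.013 -0.907] [ 3.141  0.435 -3.113] [-0.38  -0.079  0.264  2.102  0.088  0.684  1.431]
pred lug grip, tip, roots [[319.53  251.573]
 [319.538 239.788]
 [306.354 239.523]
 [332.702 240.052]]
```

View pics/w2.png

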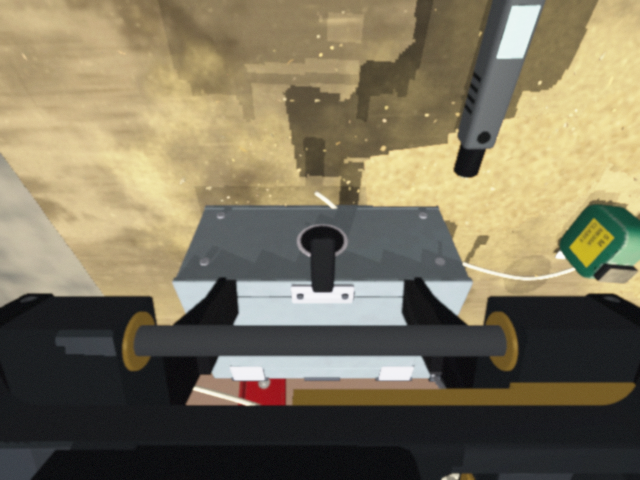

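The wrist view shows the lug at u 311–335, with its tip near (323,238), about 2 mm to +y of the prediction. The patch is around (322,240). Now descending onto the lug.

Emit:
apply_moves(claw=[87,87,87,87,87,87,60,30,15,10,10,10], delta_pos=[[8,3.5,-16],[17,3.5,-35],[26,3.5,-55],[33,3.5,-70],[39,3.5,-82],[39,3.5,-82],[39,3.5,-82],[39,3.5,-82],[39,3.5,-82],[39,3.5,-82],[39,3.5,-82],[39,3.5,-82]], turn=[[0,0,0],[0,0,0],[0,0,0],[0,0,0],[0,0,0],[0,0,0],[0,0,0],[0,0,0],[0,0,0],[0,0,0],[0,0,0],[0,0,0]])

```text
time_s: 13.85
position: [602.9, 7.4, 89.2]
tcp_rot: [3.141, 0.436, -3.111]
ft_force: [0.2, -0.0, 0.2]
width: 0.539
gripper_force: 0.0
```

Emit:
apply_moves(claw=[10,10,10,10], delta_pos=[[0,0,0],[0,0,0],[0,0,0],[0,0,0]], turn=[[0,0,0],[0,0,0],[0,0,0],[0,0,0]])

```text
time_s: 14.25
position: [602.9, 6.5, 89.0]
tcp_rot: [-3.141, 0.436, -3.112]
ft_force: [-1.0, 0.3, 0.8]
width: 0.203
gripper_force: 30.0
```

```bash
python3 - <<'E'
from h import *
np.set_printoptions(precision=2,suppress=True)
s=robot.state();M=R.from_euler('xyz',s['tcp_rot']).as_matrix();g=s['position']-18.7*M[:,2]
print(s['position'],'grasp',g,s['width']*87,s['ft_force'],s['torque'])
th=np.radians
h=np.array([789.6,g[1]+5.9,104]);ax=np.array([-.03,1,0]);ax/=np.linalg.norm(ax)
for a in(.1,.2,.3,.4,.45,.5):
    print(a,R.from_rotvec(ax*a).apply(s['position']-h)+h-s['position'],np.degrees(ax*a))
E
```

```text
[602.93   6.47  89.03] grasp [595.04   6.24 105.98] 17.643689925662986 [-1.    0.32  0.77] [0.16 0.6  0.08]
0.1 [-0.56 -0.02 18.72] [-0.17  5.73  0.  ]
0.2 [ 0.75  0.02 37.4 ] [-0.34 11.45  0.  ]
0.3 [ 3.92  0.12 55.86] [-0.52 17.18  0.  ]
0.4 [ 8.91  0.27 73.91] [-0.69 22.91  0.  ]
0.45 [12.07  0.36 82.72] [-0.77 25.77  0.  ]
0.5 [15.68  0.47 91.37] [-0.86 28.64  0.  ]
```

Emit:
apply_moves(claw=[10,10,10,10,10,10,10,10,10,10,10,10], delta_pos=[[-0.4,0,9.4],[-0.6,0,18.7],[-0.1,0,28],[0.8,0,37.4],[2.1,0,46.7],[3.9,0.1,55.9],[6.2,0.2,65],[8.9,0.3,73.9],[10.4,0.3,78.3],[12,0.4,82.7],[12,0.4,82.7],[12,0.4,82.7]], turn=[[-0.1,2.9,0],[-0.2,5.7,0],[-0.3,8.6,0],[-0.3,11.5,0],[-0.4,14.3,0],[-0.5,17.2,0],[-0.6,20,0],[-0.7,22.9,0],[-0.7,24.3,0],[-0.8,25.8,0],[-0.8,25.8,0],[-0.8,25.8,0]])

```text
time_s: 15.45
position: [614.5, 6.9, 170.8]
tcp_rot: [-3.14, -0.016, -3.112]
ft_force: [-0.1, -4.4, -5.2]
width: 0.206
gripper_force: 30.0
```

```bash
python3 - <<'E'
from h import *
np.set_printoptions(precision=3,suppress=True)
c=snap('side','side3');s=c['state'];M=R.from_euler('xyz',s['tcp_rot']).as_matrix();g=s['position']-18.7*M[:,2]
print(s['position'],'grasp',g,s['tcp_rot'],s['ft_force'],s['torque'],s['width'])
d=g-[789.6,0,104];print('angle',np.arctan2(d[2],-d[0])-2/195,np.hypot(d[0],d[2]))
a=cv2.imread('pics/side3.png')[170:280,225:345]
cv2.imwrite('pics/d3.png',cv2.resize(a,None,fx=5,fy=5,interpolation=2))
E
```

```text
[614.493   6.885 170.771] grasp [614.786   6.914 189.469] [-3.14  -0.016 -3.112] [-0.114 -4.392 -5.177] [-0.804 -0.215 -0.047] 0.2063238644652453
angle 0.4444808669922527 194.58935552616416
```

View pics/d3.png

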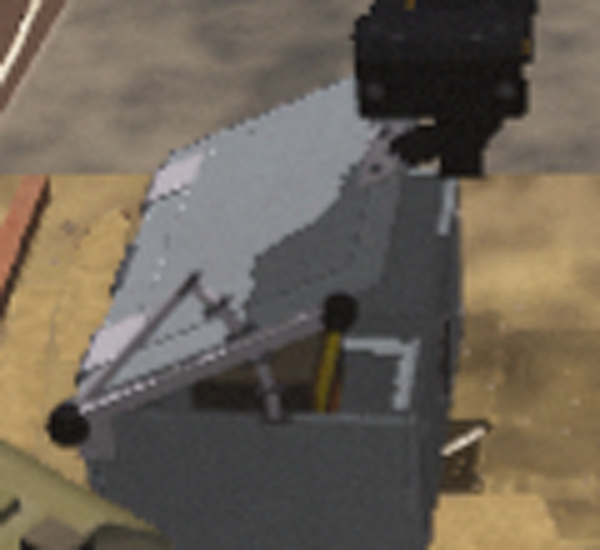

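The lid is up. The knob is at crop (340,312), the pivot at (68,424), and the lid's front-left corner near (382,287). Comparing these against the projected model.

```bash
python3 - <<'E'
from h import *
from scipy.optimize import least_squares
np.set_printoptions(precision=2,suppress=True)
s=load('side3');al=.4445
def L2W(P):return np.array(P,float)@R.from_euler('z',.03).as_matrix().T+[789.6,12.2,0]
rot=lambda r,y,a,n=0:[-r*np.cos(a)+n*np.sin(a),y,104+r*np.sin(a)+n*np.cos(a)]
crop=lambda P:(proj(s,L2W(P))-[225,170])*5
print('lid corner FL top',crop([rot(163,120,al)]),'bottom?',crop([rot(163,120,al,-4)]),'FR',crop([rot(163,-120,al)]),'hinge L',crop([rot(0,120,0)]))
print('case FL top',crop([[-160,120,100]]))
print('pivot',crop([rot(0,134,0)]))
for a in(.40,.42,.44,.46,.48,.5,.52):print(a,crop([rot(145,134,a)]))
E
python3 - <<'E'
import cv2
a=cv2.imread('pics/side3.png')[200:260,230:315]
cv2.imwrite('pics/d4.png',cv2.resize(a,None,fx=9,fy=9,interpolation=cv2.INTER_CUBIC)[:, :765])
E
```

```text
lid corner FL top [[375.04 280.65]] bottom? [[379.24 287.6 ]] FR [[423.87  40.57]] hinge L [[ 68.61 401.73]]
case FL top [[409.96 417.03]]
pivot [[ 62.1  419.11]]
0.4 [[342.57 322.8 ]]
0.42 [[339.66 317.72]]
0.44 [[336.63 312.67]]
0.46 [[333.47 307.65]]
0.48 [[330.19 302.66]]
0.5 [[326.79 297.71]]
0.52 [[323.28 292.79]]
```

View pics/d4.png

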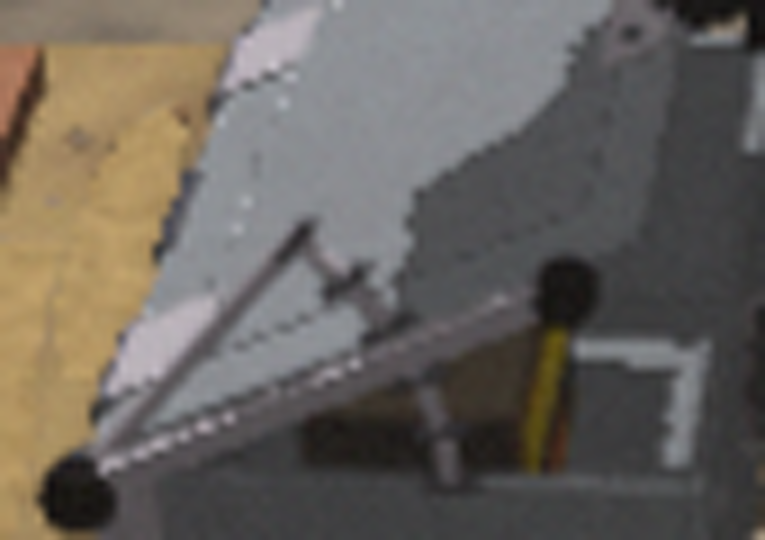

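Emit:
apply_moves(claw=[10,10,10,10,10,10,10,10,10,10], delta_pos=[[0.4,0,1],[0.8,0,2],[0.8,0,2],[0.8,0,2],[0.8,0,2],[0.8,0,2],[0.8,0,2],[0.8,0,2],[0.8,0,2],[0.8,0,2]], turn=[[0,0.3,0],[0,0.6,0],[0,0.6,0],[0,0.6,0],[0,0.6,0],[0,0.6,0],[0,0.6,0],[0,0.6,0],[0,0.6,0],[0,0.6,0]])

```text
time_s: 16.5
position: [615.7, 6.9, 173.5]
tcp_rot: [-3.141, -0.025, -3.112]
ft_force: [2.2, -4.4, -7.0]
width: 0.201
gripper_force: 30.0
```

```bash
python3 - <<'E'
from h import *
s=robot.state();M=R.from_euler('xyz',s['tcp_rot']).as_matrix();g=s['position']-18.7*M[:,2]
d=g-[789.6,0,104];print(s['time_s'],g,'angle',np.arctan2(d[2],-d[0])-2/195,np.arcsin((g[2]-104)/195)-2/195,s['ft_force'],s['width'],s['joint_velocities'])
c=snap('top','top3');a=c['frame'][110:340,175:425,::-1]
cv2.imwrite('pics/d5.png',cv2.resize(a,None,fx=2.5,fy=2.5))
E
```

```text
16.5 [616.15125663   6.95390685 192.19733235] angle 0.46016185234456913 0.4590793966551636 [ 2.16214605 -4.40319411 -6.96038442] 0.20058890393385495 [-8.24069956e-04 -1.08487915e-03 -2.98640839e-04  1.21320306e-03
 -9.45242955e-04 -7.83981462e-05  1.48440945e-03]
```

View pics/d5.png

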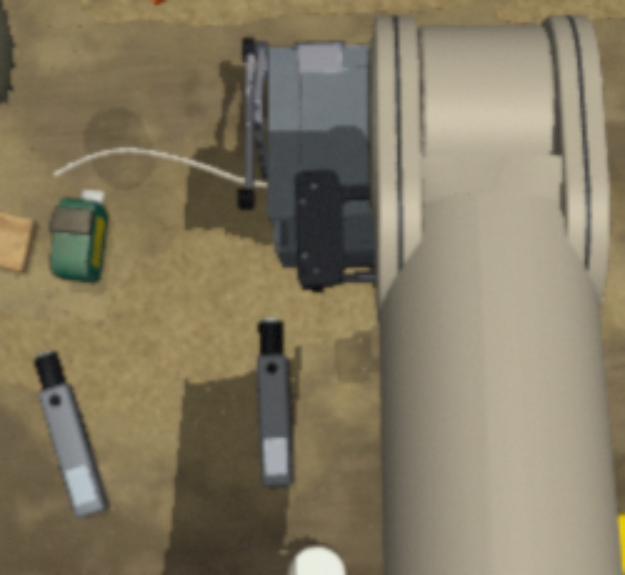

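The picture shows the thermometer back on the board, the bystanders and pointer unmoved, and the lid held at about 0.459 rad against the pointer's roughly 0.457.

```bash
python3 -c "
from workcell import robot
print(robot.close_job())"
```

```text
the job is handed in; nothing more can be done
None
```

Job handed in at 16.5 s: the thermometer was held square to the patch about 6 cm off for over 2 s and laid back, and the gripper still holds the lid at about 0.46 rad (pointer measured at about 0.457), with the pointer and the bystanders in view left undisturbed.

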